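# Reset the tripped griddle

## Task

The table griddle's overheat cut-out has tripped. Slide the heat control on its front deck all the way to the off end, the left end as the robot sees it, then take the slim long-nosed pen out of the wooden block, reach its nose through the reset hole in the deck and press the recessed button fully down. Finish while still gripping the pen and holding the button down; do not press the button before the heat is off, and leave the other things on the counter and the griddle where they are.

Things in the scene. Friction and masses are not known exactly. Their poses are not given: they have to be found in the camera images.
- griddle: Electric table griddle, 340 x 340 mm, fixed. Origin: centre of its underside; x to its back, y to its left, yaw within 0.2 of facing the robot (front to -x). Its front 100 mm (x -170 to -70) is a level deck, top at z 75 mm: heat slider left, lamp mid, reset hole right. Behind: cast plate, top at 78 mm, splash guard to 115 mm at the back, 100 mm at the sides; side handles 31 mm out, 51 mm high
- heat_top (a point): centre of the top of the heat control's grip: an upright black paddle, 10 mm thick along its track, 22 mm across it, top 26 mm above the deck. It slides along the griddle's y on a 60 mm track against 2 N of friction and stays where left. At off it stands at x -105, y +100 mm of the griddle, at full heat at x -105, y +40 mm
- heat (a joint): travel of the heat control in m: 0 at the off stop (left end, +y of the griddle, where the printed scale has a small ring and its bars are shortest), 0.06 at full heat (right end)
- reset_hole (a point): centre of the mouth of the round reset hole, flush with the deck top, at x -120, y -100, z 75 mm of the griddle. The hole is 12 mm in diameter and goes straight down; the flat top of the button nearly fills it, 16 mm below the mouth
- reset (a joint): how far the recessed reset button is down, in m: 0 released, 0.006 fully down at its stop. Its spring pushes back with 1.8 N at the start and 6 N fully down, and raises the button when let go
- pen_block: wooden pen block, 130 x 50 mm, 80 mm high, fixed, left or right of the griddle. Origin: centre of its underside; x along its length, yaw within 0.4 of the world x axis. Three upright 14.5 mm bores, 68 mm deep, at x -45, 0 and +45 mm; one end bore holds the pen, the other the marker, the middle one is empty
- pen: slim pen, loose, about 25 g, standing nose down in an end bore of the block. Origin: centre of its nose's flat tip; z up the pen. 150 mm long: steel nose 34 mm long, 5 mm across at the tip and 7.4 mm at its upper end, a cone to 42 mm, then a black 13 mm barrel with a small clip. In the block its tip is 12 mm above the counter and its upper 82 mm stand clear of the block
- marker: stubby marker, loose, the wrong tool: 13 mm barrel, blunt foot, a 21 mm thick cap; 115 mm long, standing in the other end bore, its top 127 mm above the counter. Origin: centre of its foot. Leave it
- jar: glass jar with a steel lid, loose, 84 mm in diameter, 125 mm high, on the side of the griddle where the pen block is not. Origin: centre of its underside. Leave it
- cow_big: cow figurine, loose, about 80 mm high, in front of the griddle to the left. Origin: centre of its underside. Leave it
- cow_small: smaller cow figurine, loose, about 60 mm high, in front of the griddle to the right. Origin: centre of its underside. Leave it
- vitamins: small bottle, loose, 42 mm in diameter, 75 mm high, far left. Origin: centre of its underside. Leave it
- tablets: small bottle, loose, 36 mm in diameter, 66 mm high, far right. Origin: centre of its underside. Leave it
- turner: griddle turner, loose, 250 mm long, lying on the griddle's plate. Leave it
- egg_ring: steel egg ring, loose, 84 mm in diameter, 16 mm high, lying on the griddle's plate. Leave it

How it is judged:
By the outcome, as a careful person would: the job done as asked, in the order asked, and still so for the second after the job is handed in, while the arm keeps its last pose, push and grip.
It also fails if it takes over 51 s, if anything falls off the work surface, if the arm or the gripper's body presses on something with over 40 N, if the wrist force passes 120 N, or if a joint passes its speed limit or range.

## Robot

A 7-joint arm with a two-finger parallel gripper is mounted at the origin on the work surface. World frame = base frame: x ahead of the robot, y to its left, z up, the work surface at z = 0. Lengths are in mm, angles in degrees, forces in N, time in s.
With the tool pointing down it reaches from about 425 to 1025 mm from the base axis. Payload 9.4 kg.
Tool frame: the origin (TCP) lies between the finger pads; the fingertips stand finger_overhang ahead of it and the grasp point (between the pads) lies 6 mm ahead of it (finger_overhang is the distance from the TCP to the fingertips, in mm); z points along the fingers, y is the line along which they close (so a half turn about z gives the same grasp; the last joint's range is limited). The gripper opens to 85 mm and grips with 20 to 120 N. Pads are 22 mm wide; open, the fingers measure 114 mm over their backs; the gripper's body (76 mm by 85 mm) begins 54 mm behind the grasp point. The pads swing forward as they close: fully open they stand 13 mm farther back than shut.
Start: joints at [-81.286, 34.337, -0.143, 91.639, 0.103, 54.024, -4.572], TCP at [164.44, 706.105, 256.275] pointing down, gripper open.
Joint ranges: [-147.43, 147.43], [-19.82, 112.94], [-74.19, 73.91], [6.32, 146.72], [-59.91, 239.91], [6.04, 106.73], [-150.56, 150.56]. Speed limits (degrees/s): [127.2, 127.2, 172.46, 172.46, 180, 180, 180].

## Interface

Orientations are given as [roll, pitch, yaw] about the fixed x, y, z axes, in that order (R = Rz(yaw) Ry(pitch) Rx(roll)).
In Python, from rig import * gives the robot as it stands. The module is installed in compiled form; this text tells all that it offers.
- The arm moves only by the shell command python3 -m inch 'ROWS' [FORCE]. ROWS is JSON, a list of rows, each a list of 7 numbers: the finger opening in m, from 0 to 0.0854, then the shift along the tool's x, y, z in m, then the turn, a rotation vector about the tool's x, y, z in degrees. In form: [[jaw, dx, dy, dz, wx, wy, wz], ...]. A call has 1 to 12 rows; each row is the pose to reach, as a shift and turn from the pose commanded when the call began, along the tool's axes at that moment; what a row does not reach only later rows make up. A row lasts 1/12 s, in which the tool goes at most 41.7 mm and 7.16 degrees, less where a joint would pass 70% of its speed; a pose out of reach is approached as far as the arm can. A call with a gripper value outside its range is refused whole. The fingers move at their own pace and stop on an object; FORCE is the grip in N (left out, the last holds). Time passes only in rows, so rows that repeat a pose let the fingers close. It gives the time, the measured TCP pose, the force, the opening and the grip force at its end, in the units of the state.
- get_obs(): the state, without advancing time (a new reading comes with each control period).
- capture(name): name is "scene" or "top" or "wrist"; returns the picture (400x640x3 uint8, red, green, blue); there is no depth.
- get_calibration(name): a dict with "K" (3x3 intrinsics, pixels), "k1" (the pictures are not rectified: a ray, as slopes to the right and down, at radius r is drawn at 1 + k1 r^2 times it, then the intrinsics apply), "view" (4x4, takes a point from world to camera coordinates). Camera axes: x right, y down, z forward; pixel columns grow to the right and rows downward; lengths in mm; the calibration is good to about 2 mm. A picture is of the moment at which its call begins: read the wrist's pose just before it. get_calibration takes no time and is no camera call; for the wrist camera it gives the pose at the moment of the call.
- hand_in(): hands the job in; it is judged then, once.
The state is a dict: "time_s": time; "joints": joint angles; "qvel": joint speeds; "effort": joint torques, N m; "ee_pos": TCP position; "orientation": TCP orientation; "wrist_force": force on the tool from outside, world axes, zero at the start; "wrist_torque": the same for the moment, N m; "width": finger opening in mm; "gripper_force": force on a finger pad.
Only numpy, scipy, OpenCV 4.12 (cv2) and the standard library are available. Lean on these libraries where they do the work, as an engineer would, in place of code of your own. Each camera call takes 0.05 s, during which the arm holds its last target. There are 200 camera calls.

## Working session

There is one attempt and no reset: what is moved stays moved. The work goes in short steps, Python scripts to look and compute and a shell command to move; the robot and the scene stay as the last step left them, time stands still between calls to the robot, and variables do not carry over. Pictures are saved under pics/ and viewed, at most 10 in all, crops included, and the job is handed in when it is done.

```bash
mkdir -p pics
python3 - <<'E'
from rig import *
import cv2
o=get_obs();print(o)
for n in("scene","top"):
    c=get_calibration(n);print(n,c)
    cv2.imwrite(f"pics/{n}0.png",cv2.cvtColor(capture(n),cv2.COLOR_RGB2BGR))
E
```

```text
{'time_s': 0.0, 'joints': array([-81.2849908 ,  34.38554665,  -0.14655603,  91.68113058,
         0.10443879,  54.02298041,  -4.57318394]), 'qvel': array([ 0.05145448,  0.02021075,  0.09624693,  0.00587951, -0.04812775,
        0.07397431,  0.01004424]), 'effort': array([-1.65717047e-04, -7.76428056e+01,  1.56402569e+00, -2.58013469e+01,
        1.22722055e-02,  8.67269409e-03,  1.95457960e-05]), 'ee_pos': array([164.35188874, 705.68249899, 255.40248561]), 'orientation': array([-1.79910890e+02,  8.78555362e-03,  1.66894244e+02]), 'wrist_force': array([-0.32819258, -0.52803591, -0.15099004]), 'wrist_torque': array([ 0.01861155, -0.03992756,  0.01667517]), 'gripper_force': 0.0, 'width': 85.46843685639443}
scene {'K': array([[514.69620697,   0.        , 313.96190767],
       [  0.        , 514.69620697, 200.30702509],
       [  0.        ,   0.        ,   1.        ]]), 'k1': -0.04502054709965907, 'view': array([[ 6.38371151e-01,  7.69665540e-01,  9.86059729e-03,
        -3.87213699e+02],
       [ 6.13771368e-01, -5.01256118e-01, -6.09940171e-01,
        -2.98082190e+02],
       [-4.64507246e-01,  3.95420361e-01, -7.92386116e-01,
         1.93664192e+03],
       [ 0.00000000e+00,  0.00000000e+00,  0.00000000e+00,
         1.00000000e+00]])}
top {'K': array([[397.30784329,   0.        , 316.43645539],
       [  0.        , 397.30784329, 196.95176628],
       [  0.        ,   0.        ,   1.        ]]), 'k1': 0.0033361574716615043, 'view': array([[-2.83820028e-02, -9.99596211e-01,  1.37009980e-03,
         1.89408202e+01],
       [-9.86422930e-01,  2.77861177e-02, -1.61857144e-01,
         5.98907044e+02],
       [ 1.61753718e-01, -5.94532777e-03, -9.86813249e-01,
         1.22610530e+03],
       [ 0.00000000e+00,  0.00000000e+00,  0.00000000e+00,
         1.00000000e+00]])}
```

View both.

View pics/top0.png

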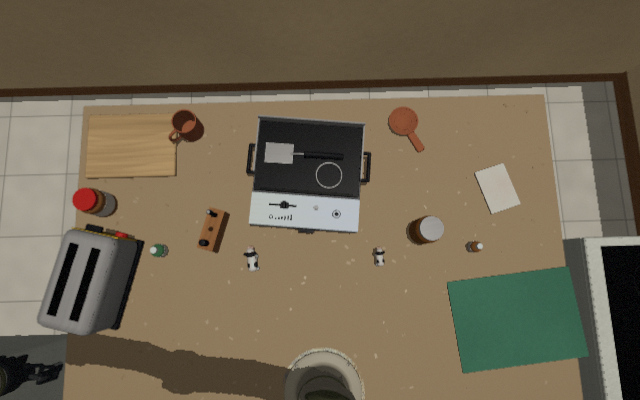

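View pics/scene0.png

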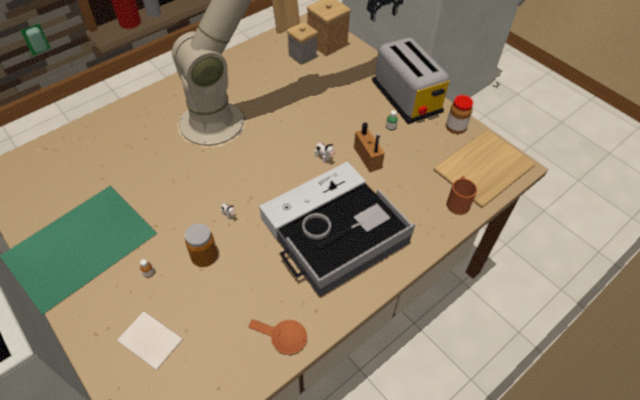

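Top view: griddle deck at about (250–360, 192–232), slider near (284,205), hole near (336,213); block at (212,230) with tools near (210,212) and (204,242). Scene view: block (368,150), griddle front deck (262–355, 170–225). Enlarging both.

Run:
```python
import cv2,numpy as np
t=cv2.imread("pics/top0.png")[185:255,190:370]; s=cv2.imread("pics/scene0.png")[115:225,252:392]
f=lambda i,k:cv2.resize(i,None,fx=k,fy=k,interpolation=cv2.INTER_CUBIC)
a=f(t,4.4);print(a.shape)
cv2.imwrite("pics/tc.png",a)
cv2.imwrite("pics/sc.png",f(s,5.4))
```

```text
(308, 792, 3)
```

View pics/tc.png

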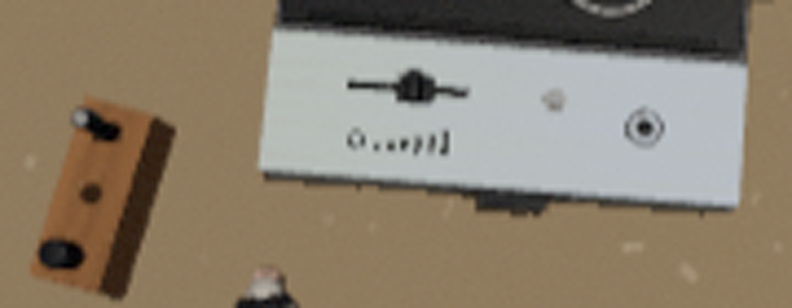

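View pics/sc.png

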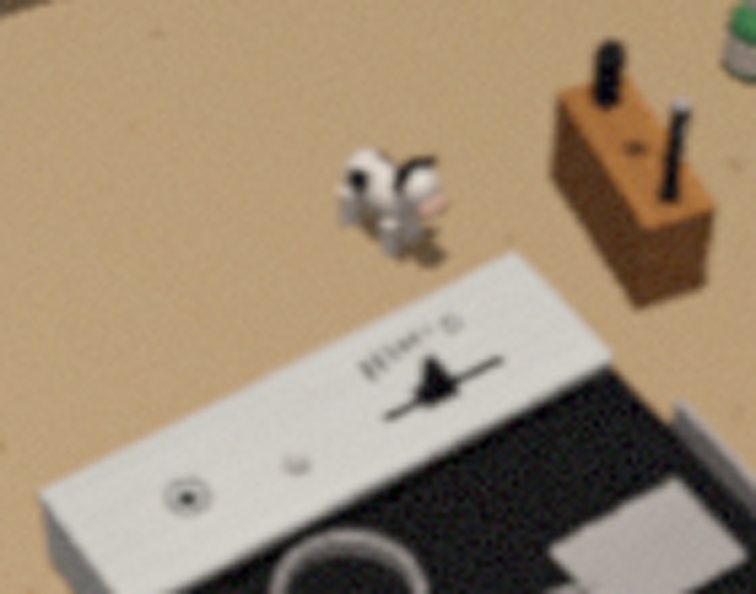

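Top crop: reset hole (645,127), track ends (349,84)–(467,93), paddle (415,87), pen's silver top (80,117), marker (60,253), middle bore (91,193). Scene crop: hole (187,497), paddle top (432,360), pen top (682,103). The pen is in the far (+x) bore.

```bash
cat > h.py <<'E'
from rig import *
import numpy as np, cv2
from scipy.optimize import least_squares
from scipy.spatial.transform import Rotation as R
def proj(P,c):
    p=np.atleast_2d(P)@c["view"][:3,:3].T+c["view"][:3,3]
    s=p[:,:2]/p[:,2:]; s=s*(1+c["k1"]*(s**2).sum(1,keepdims=True))
    return s@np.diag(np.diag(c["K"])[:2])+c["K"][:2,2]
def body(q,P): # q=x,y mm,yaw rad
    P=np.atleast_2d(np.array(P,float)); c,s=np.cos(q[2]),np.sin(q[2])
    return np.c_[q[0]+c*P[:,0]-s*P[:,1],q[1]+s*P[:,0]+c*P[:,1],P[:,2]]
def fit(obs,q0):
    f=lambda q:np.concatenate([(proj(body(q,p),c)-u).ravel() for p,u,c in obs])
    r=least_squares(f,q0,loss="soft_l1"); return r.x,f(r.x).reshape(-1,2)
E
python3 - <<'E'
from h import *
T,S=get_calibration("top"),get_calibration("scene")
t=lambda u,v:((u+.5)/4.4-.5+190,(v+.5)/4.4-.5+185)
s=lambda u,v:((u+.5)/5.4-.5+252,(v+.5)/5.4-.5+115)
g,r=fit([([-120,-100,75],t(645,127),T),([-170,170,75],t(261,172),T),([-170,-170,75],t(738,207),T),
 ([-105,70,75],t(408,88.5),T),
 ([-120,-100,75],s(187,497),S),([-170,170,75],s(515,252),S),([-170,-170,75],s(42,493),S),([-105,70,75],s(443,389),S)],[700,0,0])
print(g,r.round(1).tolist())
b,r=fit([([45,0,162],t(80,117),T),([0,0,80],t(91,193),T),([45,0,162],s(682,103),S),([0,0,80],s(636,148),S)],[550,250,0])
print(b,r.round(1).tolist())
# heat: scan paddle top
h=least_squares(lambda y:np.r_[proj(body(g,[-105,y[0],101]),T)[0]-t(415,82),proj(body(g,[-105,y[0],101]),S)[0]-s(432,360)],[70]);print("paddle y",h.x,h.fun)
for n,q,p in(("hole",g,[-120,-100,75]),("off",g,[-105,100,101]),("paddle",g,[-105,h.x[0],101]),("pentop",b,[45,0,162]),("marker",b,[-45,0,127])):print(n,body(q,p).round(1))
E
```

```text
[ 6.70993087e+02  2.86990204e+01 -1.00613929e-01] [[0.2, -0.2], [-0.2, -0.7], [0.6, -0.8], [0.2, -0.1], [0.1, -0.5], [-0.1, -0.7], [-0.6, -0.6], [0.1, -0.8]]
[ 5.05253056e+02  3.31497706e+02 -3.01643117e-01] [[0.3, -0.2], [0.3, -0.2], [0.1, -0.6], [0.2, -0.6]]
paddle y [62.76924637] [0.27710829 0.33203368 0.58887046 0.40408784]
hole [[541.6 -58.7  75. ]]
off [[576.6 138.7 101. ]]
paddle [[572.8 101.7 101. ]]
pentop [[548.2 318.1 162. ]]
marker [[462.3 344.9 127. ]]
```

```bash
cat >> h.py <<'E'
def go(x,y,z,yaw,tilt=None):
    o=get_obs(); M=R.from_euler("xyz",o["orientation"],degrees=True)
    d=M.inv().apply(np.array([x,y,z])-o["ee_pos"])/1000
    w=(M.inv()*R.from_euler("xyz",[180,0,yaw],degrees=True)).as_rotvec(degrees=True)
    print("t",round(o["time_s"],2),"at",o["ee_pos"].round(1),o["orientation"].round(1),"->",d.round(4),w.round(2),"F",o["wrist_force"].round(1),"w",round(o["width"],1))
E
python3 - <<'E'
from h import *
import rig; print(dir(rig)); print(getattr(rig,"finger_overhang",None)); 
go(573,102,300,174.2)
E
```

```text
['Unreachable', '__builtins__', '__cached__', '__doc__', '__file__', '__loader__', '__name__', '__package__', '__spec__', 'capture', 'finger_overhang', 'get_calibration', 'get_obs', 'hand_in']
25.0
t 0.1 at [164.3 705.7 255.5] [-179.9    0.   166.9] -> [-0.5349 -0.4954 -0.0437] [-0.08  0.   -7.31] F [-0.7 -0.2 -0.3] w 85.7
```

```bash
python3 -m inch '[[0.0854,0,0,-0.041,0,0,0],[0.0854,-0.01,-0.01,-0.08,0,0,-3],[0.0854,-0.535,-0.495,-0.085,0,0,-7.3],[0.0854,-0.535,-0.495,-0.085,0,0,-7.3],[0.0854,-0.535,-0.495,-0.085,0,0,-7.3],[0.0854,-0.535,-0.495,-0.085,0,0,-7.3],[0.0854,-0.535,-0.495,-0.085,0,0,-7.3],[0.0854,-0.535,-0.495,-0.085,0,0,-7.3],[0.0854,-0.535,-0.495,-0.085,0,0,-7.3],[0.0854,-0.535,-0.495,-0.085,0,0,-7.3],[0.0854,-0.535,-0.495,-0.085,0,0,-7.3],[0.0854,-0.535,-0.495,-0.085,0,0,-7.3]]'; python3 -c "
from h import *
go(573,102,300,174.2)"
```

```text
time_s: 1.1
ee_pos: [406.5, 347.3, 339.1]
orientation: [-180.0, -0.0, 174.2]
wrist_force: [1.5, -0.5, -0.8]
width: 85.7
gripper_force: 0.0
t 1.1 at [406.5 347.3 339.1] [-180.    -0.   174.2] -> [-0.1905 -0.2272  0.0392] [-0.01 -0.01 -0.  ] F [ 1.5 -0.5 -0.8] w 85.7
```

```bash
python3 -m inch '[[0.0854,-0.19,-0.227,0.039,0,0,0],[0.0854,-0.19,-0.227,0.039,0,0,0],[0.0854,-0.19,-0.227,0.039,0,0,0],[0.0854,-0.19,-0.227,0.039,0,0,0],[0.0854,-0.19,-0.227,0.039,0,0,0],[0.0854,-0.19,-0.227,0.039,0,0,0],[0.0854,-0.19,-0.227,0.039,0,0,0],[0.0854,-0.19,-0.227,0.039,0,0,0],[0.04,-0.19,-0.227,0.039,0,0,0],[0.04,-0.19,-0.227,0.039,0,0,0]]' 20; python3 -c "
from h import *
go(573,102,300,174.2)
c=get_calibration('wrist');print(c)
im=capture('wrist');cv2.imwrite('pics/w1.png',cv2.cvtColor(im,cv2.COLOR_RGB2BGR))
g=[671,28.7,-.1006]
print(proj(body(g,[[-105,62.8,101],[-120,-100,75],[-105,70,75],[-170,170,75]]),c).round(1))"
```

```text
time_s: 1.93
ee_pos: [571.6, 104.3, 299.8]
orientation: [180.0, -0.1, 174.1]
wrist_force: [0.7, -0.6, 0.4]
width: 63.7
gripper_force: 0.0
t 1.93 at [571.6 104.3 299.8] [ 1.800e+02 -1.000e-01  1.741e+02] -> [-0.0016 -0.0022 -0.0002] [ 0.   -0.06 -0.07] F [ 0.7 -0.6  0.4] w 63.7
{'K': array([[293.99113751,   0.        , 319.01273105],
       [  0.        , 293.99113751, 195.86671183],
       [  0.        ,   0.        ,   1.        ]]), 'k1': -0.016505002916287214, 'view': array([[ 1.02890879e-01,  9.94692637e-01, -1.57959497e-04,
        -1.62526323e+02],
       [ 9.42635887e-01, -9.74554333e-02,  3.19280477e-01,
        -5.84270712e+02],
       [ 3.17570545e-01, -3.29999473e-02, -9.47660251e-01,
         2.44893590e+02],
       [ 0.00000000e+00,  0.00000000e+00,  0.00000000e+00,
         1.00000000e+00]])}
[[316.8 176.2]
 [179.9 158.7]
 [323.  170.6]
 [411.5 114.4]]
```

View pics/w1.png

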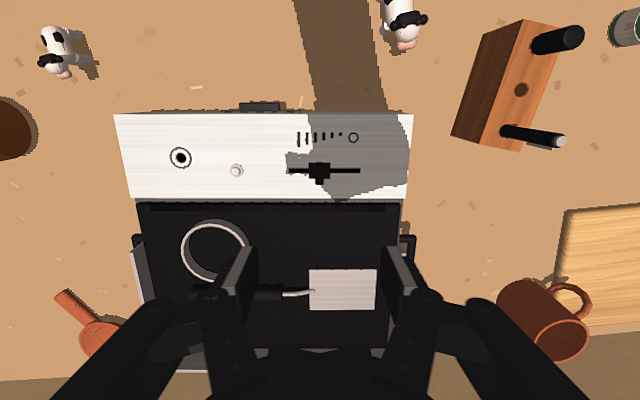

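Wrist view: paddle at (319,172), hole at (180,158), both within ~2 px of my fit's predictions; pen's silver top at (560,141), middle bore (521,89). Descend around the paddle and close.

```bash
python3 -m inch '[[0.04,-0.0016,-0.001,0.04,0,0,0],[0.04,-0.0016,-0.001,0.08,0,0,0],[0.04,-0.0016,-0.001,0.12,0,0,0],[0.04,-0.0016,-0.001,0.15,0,0,0],[0.04,-0.0016,-0.001,0.175,0,0,0],[0.04,-0.0016,-0.001,0.191,0,0,0],[0.04,-0.0016,-0.001,0.191,0,0,0],[0.0,-0.0016,-0.001,0.191,0,0,0],[0.0,-0.0016,-0.001,0.191,0,0,0],[0.0,-0.0016,-0.001,0.191,0,0,0],[0.0,-0.0016,-0.001,0.191,0,0,0],[0.0,-0.0016,-0.001,0.191,0,0,0]]' 20; python3 -c "
from h import *
go(576.6,138.7,109,174.2)"
```

```text
time_s: 2.98
ee_pos: [573.9, 103.9, 110.7]
orientation: [179.9, 0.1, 174.2]
wrist_force: [-2.4, 3.0, 7.9]
width: 9.5
gripper_force: 24.7
t 2.98 at [573.9 103.9 110.7] [1.799e+02 1.000e-01 1.742e+02] -> [0.0008 0.0349 0.0018] [0.08 0.11 0.02] F [-2.4  3.   7.9] w 9.5
```

```bash
python3 -m inch '[[0,0,0.006,-0.001,0,0,0],[0,0,0.012,-0.001,0,0,0],[0,0,0.018,-0.001,0,0,0],[0,0,0.024,-0.001,0,0,0],[0,0,0.03,-0.001,0,0,0],[0,0,0.034,-0.001,0,0,0],[0,0,0.036,-0.001,0,0,0],[0,0,0.037,-0.001,0,0,0],[0,0,0.037,-0.001,0,0,0]]' 20; python3 -c "
from h import *
go(576.6,138.7,109,174.2)"
```

```text
time_s: 3.73
ee_pos: [577.7, 139.9, 110.7]
orientation: [-180.0, 0.1, 174.2]
wrist_force: [0.4, -4.3, 6.6]
width: 9.1
gripper_force: 24.5
t 3.73 at [577.7 139.9 110.7] [-1.800e+02  1.000e-01  1.742e+02] -> [ 0.0009 -0.0013  0.0017] [-0.02  0.06 -0.01] F [ 0.4 -4.3  6.6] w 9.1
```

```bash
python3 -m inch '[[0,0,0.001,0,0,0,0],[0,0,0.002,0,0,0,0],[0,0,0.003,0,0,0,0],[0,0,0.003,0,0,0,0]]' 20; python3 -c "
from h import *
go(576.6,138.7,109,174.2)"
```

```text
time_s: 4.07
ee_pos: [577.7, 140.2, 110.7]
orientation: [-179.8, 0.0, 174.1]
wrist_force: [-0.1, -10.8, 8.7]
width: 9.4
gripper_force: 24.8
t 4.07 at [577.7 140.2 110.7] [-179.8    0.   174.1] -> [ 0.0009 -0.0016  0.0017] [-0.18  0.02 -0.13] F [ -0.1 -10.8   8.7] w 9.4
```

```bash
python3 -m inch '[[0.03,0,0,0,0,0,0],[0.03,0,0,0,0,0,0],[0.03,0,-0.002,0,0,0,0],[0.03,0,-0.002,-0.02,0,0,0],[0.03,0,-0.002,-0.06,0,0,0],[0.03,0,-0.002,-0.1,0,0,0],[0.06,0,-0.002,-0.14,0,0,0],[0.06,0,-0.002,-0.18,0,0,0],[0.06,0,-0.002,-0.18,0,0,0]]' 20; python3 -c "
from h import *
c=get_calibration('wrist')
im=capture('wrist');
a=cv2.resize(im[100:200,270:390],None,fx=4,fy=4,interpolation=2)
b=cv2.resize(im[60:190,440:640],None,fx=3,fy=3,interpolation=2)
o=np.zeros((400,480+600,3),np.uint8);o[:,:480]=a;o[:390,480:]=b
cv2.imwrite('pics/w2.png',cv2.resize(cv2.cvtColor(o,cv2.COLOR_RGB2BGR),(800,296)))
g=[671,28.7,-.1006];p=[505.25,331.5,-.3016]
print(proj(body(g,[[-105,100,101],[-105,70,75]]),c).round(1),proj(body(p,[[45,0,162],[0,0,80]]),c).round(1))
go(548.2,318.1,210,174.2)"
```

```text
time_s: 4.82
ee_pos: [580.1, 142.2, 297.8]
orientation: [179.7, 0.6, 174.2]
wrist_force: [0.5, -0.2, -0.1]
width: 59.7
gripper_force: 0.0
[[314.7 170.6]
 [289.6 165.2]] [[517.4 135.8]
 [485.7  84.1]]
t 4.87 at [578.9 142.  294.4] [179.8   0.4 174.2] -> [0.0488 0.1718 0.0848] [0.22 0.4  0.04] F [ 0.3  0.  -0.5] w 60.0
```

View pics/w2.png

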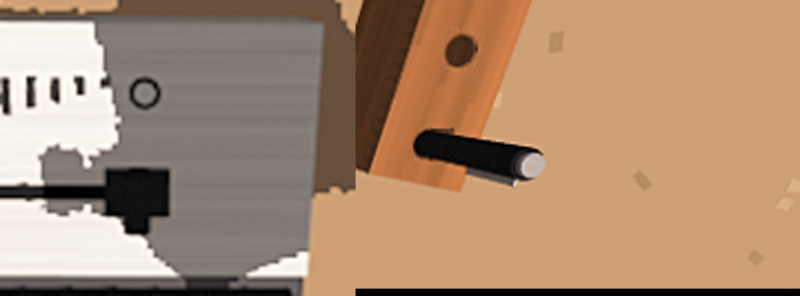

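Paddle is now at the track's left end, beside the ring (off). Pen top at wrist px ≈(520,135), as predicted within ~2 px; its clip faces away (+x), off the pads.

```bash
python3 -m inch '[[0.06,0.049,0.172,0.06,0,0,0],[0.06,0.049,0.172,0.06,0,0,0],[0.06,0.049,0.172,0.06,0,0,0],[0.06,0.049,0.172,0.06,0,0,0],[0.06,0.049,0.172,0.06,0,0,0],[0.06,0.049,0.172,0.06,0,0,0],[0.06,0.049,0.172,0.06,0,0,0],[0.06,0.049,0.172,0.06,0,0,0],[0.06,0.049,0.172,0.06,0,0,0]]' 20; python3 -c "
from h import *
go(547.9,318.7,122,174.2)
c=get_calibration('wrist')
im=capture('wrist');cv2.imwrite('pics/w3.png',cv2.cvtColor(im,cv2.COLOR_RGB2BGR)[:,120:520])
p=[505.25,331.5,-.3016]
print(proj(body(p,[[45,0,162],[0,0,80]]),c).round(1))"
```

```text
time_s: 5.62
ee_pos: [546.4, 315.4, 230.2]
orientation: [-180.0, 0.0, 174.1]
wrist_force: [0.7, -0.1, -0.0]
width: 60.0
gripper_force: 0.0
t 5.62 at [546.4 315.4 230.2] [-180.     0.   174.1] -> [-0.0011  0.0035  0.1082] [-0.04  0.01 -0.12] F [ 0.7 -0.1 -0. ] w 60.0
[[323.3 224.2]
 [332.1 142.7]]
```

View pics/w3.png

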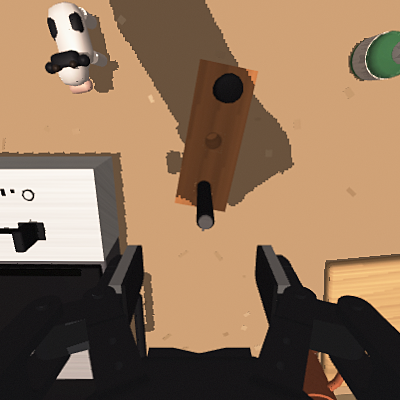

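Pen top at full-image px (325,222), 2 px from prediction, centred between the fingers. Descend and grip.

```bash
python3 -m inch '[[0.06,-0.0005,0.0037,0.01,0,0,0],[0.06,-0.0005,0.0037,0.04,0,0,0],[0.06,-0.0005,0.0037,0.07,0,0,0],[0.06,-0.0005,0.0037,0.095,0,0,0],[0.06,-0.0005,0.0037,0.108,0,0,0],[0.03,-0.0005,0.0037,0.108,0,0,0],[0.03,-0.0005,0.0037,0.108,0,0,0],[0.0,-0.0005,0.0037,0.108,0,0,0],[0.0,-0.0005,0.0037,0.108,0,0,0],[0.0,-0.0005,0.0037,0.108,0,0,0],[0.0,-0.0005,0.0037,0.108,0,0,0],[0.0,-0.0005,0.0037,0.108,0,0,0]]' 50; python3 -c "
from h import *
go(547.2,319,122,174.2);print(get_obs()['gripper_force'])"
```

```text
time_s: 6.67
ee_pos: [547.6, 320.6, 123.6]
orientation: [179.9, 0.1, 174.2]
wrist_force: [0.4, -2.3, 8.3]
width: 11.7
gripper_force: 48.8
t 6.67 at [547.6 320.6 123.6] [1.799e+02 1.000e-01 1.742e+02] -> [ 0.0002 -0.0016  0.0016] [ 0.06  0.11 -0.03] F [ 0.4 -2.3  8.3] w 11.7
48.760040402412415
```

```bash
python3 -m inch '[[0,0,-0.001,-0.008,0,0,0],[0,0,-0.001,-0.025,0,0,0],[0,0,-0.001,-0.045,0,0,0],[0,0,-0.001,-0.065,0,0,0],[0,0,-0.001,-0.085,0,0,0],[0,0,-0.001,-0.11,0,0,0],[0,0,-0.001,-0.14,0,0,0],[0,0,-0.001,-0.14,0,0,0]]' 50; python3 -c "
from h import *
go(541.6,-58.7,264,174.2)"
```

```text
time_s: 7.33
ee_pos: [548.6, 320.9, 268.6]
orientation: [179.7, 0.4, 174.2]
wrist_force: [-0.1, 0.8, 0.1]
width: 11.7
gripper_force: 49.1
t 7.33 at [548.6 320.9 268.6] [179.7   0.4 174.2] -> [-0.0315 -0.3783  0.0025] [ 0.34  0.37 -0.01] F [-0.1  0.8  0.1] w 11.7
```

```bash
python3 -m inch '[[0,-0.002,-0.02,0,0,0,0],[0,-0.005,-0.055,0,0,0,0],[0,-0.008,-0.095,0,0,0,0],[0,-0.011,-0.135,0,0,0,0],[0,-0.014,-0.175,0,0,0,0],[0,-0.018,-0.215,0,0,0,0],[0,-0.021,-0.255,0,0,0,0],[0,-0.024,-0.295,0,0,0,0],[0,-0.027,-0.33,0,0,0,0],[0,-0.03,-0.36,0,0,0,0],[0,-0.0315,-0.378,0,0,0,0],[0,-0.0315,-0.378,0,0,0,0]]' 50; python3 -m inch '[[0,0,0,0.02,0,0,0],[0,0,0,0.04,0,0,0],[0,0,0,0.05,0,0,0],[0,0,0,0.05,0,0,0],[0,0,0,0.05,0,0,0]]';python3 -c "
from h import *
go(541.6,-58.7,214,174.2)
o=[]
for n in ('wrist','top','scene'):
    c=get_calibration(n);im=cv2.cvtColor(capture(n),cv2.COLOR_RGB2BGR)
    cv2.imwrite(f'pics/a_{n}.png',im)
    e=get_obs();M=R.from_euler('xyz',e['orientation'],degrees=True)
    P=np.array([e['ee_pos']+M.apply([0,0,z]) for z in (111.6,70,-38)]+[[541.6,-58.7,75]])
    u=proj(P,c);print(n,u.round(1).tolist())
    m=u.mean(0).astype(int); k=5 if n!='wrist' else 3
    h=26 if n!='wrist' else 65; x0,y0=max(m[0]-h,0),max(m[1]-h*3//2,0)
    q=cv2.resize(im[y0:y0+3*h,x0:x0+2*h],(266,399),interpolation=2);print(x0,y0,h); o.append(q)
cv2.imwrite('pics/a.png',np.hstack(o))"
```

```text
time_s: 8.33
ee_pos: [539.3, -64.4, 262.8]
orientation: [-179.9, 0.1, 173.8]
wrist_force: [1.0, -0.5, -0.4]
width: 11.7
gripper_force: 49.1
time_s: 8.75
ee_pos: [539.7, -59.0, 212.2]
orientation: [180.0, -0.0, 174.2]
wrist_force: [1.4, -0.9, 1.4]
width: 11.9
gripper_force: 49.1
t 8.75 at [539.7 -59.  212.2] [180.   -0.  174.2] -> [-0.0018  0.0005 -0.0018] [ 0.01 -0.05  0.03] F [ 1.4 -0.9  1.4] w 11.9
wrist [[318.9, 201.9], [318.9, 222.1], [318.7, 346.5], [319.6, 193.6]]
254 144 65
top [[337.1, 212.6], [337.8, 210.9], [340.0, 205.8], [336.4, 213.3]]
311 171 26
scene [[285.7, 200.8], [285.2, 192.4], [283.9, 168.7], [286.4, 206.1]]
259 152 26
```

View pics/a.png

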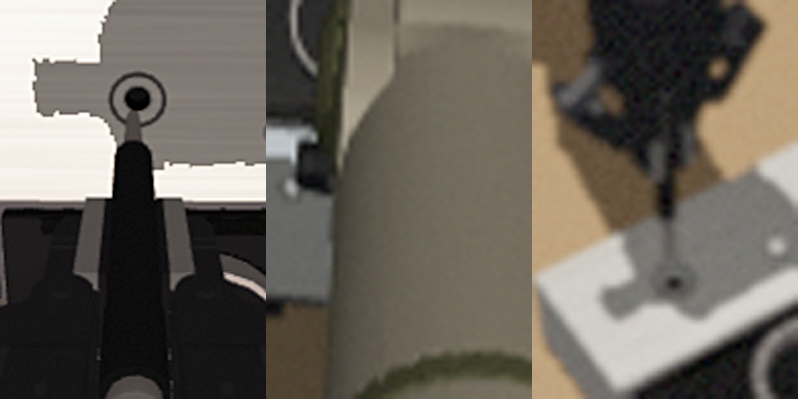

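Left (wrist): hole at crop (137,98), nose tip just at its lower edge (134,110); scene: nose directly above hole (675,283). Pen is upright in the grip. Lower to just above the deck and look closely.

```bash
python3 -m inch '[[0,-0.0005,0.0005,0.008,0,0,0],[0,-0.0005,0.0005,0.015,0,0,0],[0,-0.0005,0.0005,0.018,0,0,0],[0,-0.0005,0.0005,0.018,0,0,0],[0,-0.0005,0.0005,0.018,0,0,0]]' ;python3 -c "
from h import *
go(541.6,-58.7,194,174.2)
o=[]
for n,h in (('wrist',20),('scene',13)):
    c=get_calibration(n);im=cv2.cvtColor(capture(n),cv2.COLOR_RGB2BGR)
    e=get_obs();M=R.from_euler('xyz',e['orientation'],degrees=True)
    P=np.array([e['ee_pos']+M.apply([0,0,z]) for z in (111.6,77.6)]+[[541.6,-58.7,75],[551.6,-58.7,75],[541.6,-48.7,75]])
    u=proj(P,c);
    m=u[2].astype(int);x0,y0=m-h
    q=cv2.resize(im[y0:y0+2*h,x0:x0+2*h],(400,400),interpolation=2); o.append(q);print(n,((u-[x0,y0]+.5)*200/h).round(0).tolist(),x0,y0)
cv2.imwrite('pics/b.png',np.hstack(o))"
```

```text
time_s: 9.32
ee_pos: [540.1, -59.2, 193.9]
orientation: [-180.0, -0.0, 174.2]
wrist_force: [-0.8, -0.3, -0.9]
width: 11.8
gripper_force: 49.1
t 9.32 at [540.1 -59.2 193.9] [-180.    -0.   174.2] -> [-0.0014  0.0006 -0.0001] [-0.01 -0.04 -0.01] F [-0.8 -0.3 -0.9] w 11.8
wrist [[205.0, 229.0], [205.0, 388.0], [213.0, 213.0], [225.0, 321.0], [329.0, 202.0]] 299 179
scene [[206.0, 184.0], [201.0, 81.0], [213.0, 209.0], [244.0, 240.0], [252.0, 184.0]] 273 193
```

View pics/b.png

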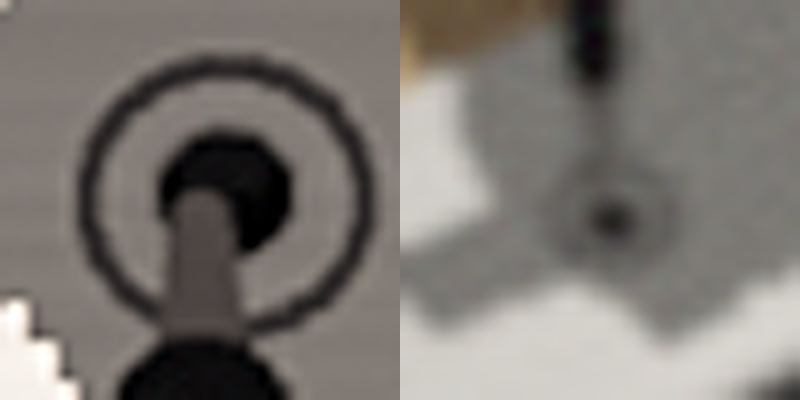

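Wrist crop: hole centre (226,193), nose tip centre ≈(204,215); after parallax the tip needs about +1.0 mm x, +1.7 mm y. Shift, then enter the hole down to just short of the button.

```bash
python3 -m inch '[[0,-0.0008,0.0018,0,0,0,0],[0,-0.0008,0.0018,0,0,0,0],[0,-0.0008,0.0018,0.004,0,0,0],[0,-0.0008,0.0018,0.008,0,0,0],[0,-0.0008,0.0018,0.012,0,0,0],[0,-0.0008,0.0018,0.016,0,0,0],[0,-0.0008,0.0018,0.02,0,0,0],[0,-0.0008,0.0018,0.02,0,0,0],[0,-0.0008,0.0018,0.02,0,0,0]]' 50;python3 -c "
from h import *
go(541.6,-58.7,165,174.2)"
```

```text
time_s: 10.17
ee_pos: [541.1, -57.5, 173.8]
orientation: [-180.0, -0.0, 174.2]
wrist_force: [-0.0, -0.2, 0.1]
width: 12.0
gripper_force: 49.1
t 10.17 at [541.1 -57.5 173.8] [-180.    -0.   174.2] -> [-0.0006 -0.0011  0.0088] [-0.01 -0.04 -0.01] F [-0.  -0.2  0.1] w 12.0
```

```bash
python3 -m inch '[[0,0,0,0.002,0,0,0],[0,0,0,0.004,0,0,0],[0,0,0,0.006,0,0,0],[0,0,0,0.006,0,0,0],[0,0,0,0.006,0,0,0]]' 60; python3 -m inch '[[0,0,0,0.002,0,0,0],[0,0,0,0.003,0,0,0],[0,0,0,0.003,0,0,0],[0,0,0,0.003,0,0,0]]';python3 -m inch '[[0,0,0,0.001,0,0,0],[0,0,0,0.002,0,0,0],[0,0,0,0.002,0,0,0],[0,0,0,0.002,0,0,0]]'
```

```text
time_s: 10.58
ee_pos: [541.5, -57.5, 168.4]
orientation: [180.0, 0.0, 174.2]
wrist_force: [-0.4, -0.1, 1.6]
width: 11.5
gripper_force: 58.4
time_s: 10.92
ee_pos: [541.5, -57.5, 165.3]
orientation: [180.0, 0.0, 174.2]
wrist_force: [0.4, 0.3, 6.0]
width: 11.1
gripper_force: 58.6
time_s: 11.25
ee_pos: [541.9, -57.5, 164.2]
orientation: [180.0, 0.1, 174.2]
wrist_force: [-0.3, 0.2, 14.0]
width: 11.6
gripper_force: 60.0
```

```bash
python3 -m inch '[[0,0,0,0.001,0,0,0],[0,0,0,0.001,0,0,0],[0,0,0,0.001,0,0,0],[0,0,0,0.001,0,0,0],[0,0,0,0.001,0,0,0],[0,0,0,0.001,0,0,0],[0,0,0,0.001,0,0,0],[0,0,0,0.001,0,0,0],[0,0,0,0.001,0,0,0],[0,0,0,0.001,0,0,0],[0,0,0,0.001,0,0,0],[0,0,0,0.001,0,0,0]]'; python3 -c "
from h import *
im=[cv2.cvtColor(capture(n),cv2.COLOR_RGB2BGR) for n in('wrist','scene')]
a=cv2.resize(im[0],(480,300));b=cv2.resize(im[1][110:240,240:370],(300,300),interpolation=2)
cv2.imwrite('pics/f.png',np.hstack([a,b]));go(541.6,-58.7,165,174.2)"
```

```text
time_s: 12.25
ee_pos: [542.2, -57.6, 163.8]
orientation: [180.0, 0.2, 174.2]
wrist_force: [-2.4, -0.2, 21.8]
width: 11.7
gripper_force: 60.7
t 12.35 at [542.2 -57.6 163.9] [180.    0.2 174.2] -> [ 0.0005 -0.0012 -0.0011] [ 0.02  0.15 -0.02] F [-3.8 -0.5 21.5] w 11.7
```

View pics/f.png

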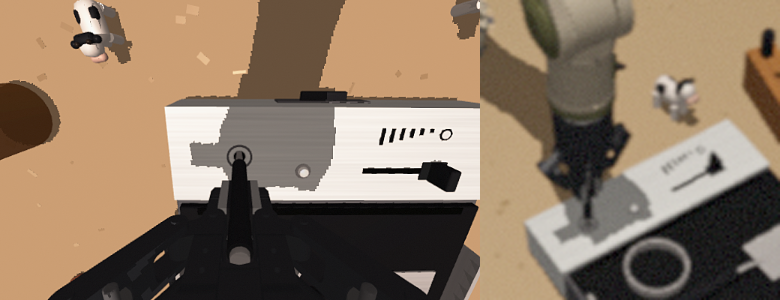

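The nose is in the hole at (239,156). The slider is at its left end, (440,177), beside the ring. The push is steady at 22 N against the stop, so I'm handing in.

```bash
python3 -c "
from rig import *
print(hand_in())"
```

```text
the job is handed in; nothing more can be done
None
```

I slid the heat control to its off end, then pressed the reset button down to its stop with the pen (about 22 N) and handed in with the pen still gripped and pressing, at about 12 s; no verdict came back.

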